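# Hold a turned blank down in the V-cradle for marking out

## Task

Pick up the thick round blank with the tenon on one end and lay it in the V-cradle, without dropping it: tenon away from the end stop, plain end right up against the stop. Then press it firmly down so that it bears on both sloping sides of the V, and finish while still holding it pressed there, not letting go at the end, so that it can be marked out. Leave the square stick, the thin spindle, the mallet and the gouge where they are.

Things in the scene. Friction and masses are not known exactly. Their poses are not given: they have to be found in the camera images.
- blank: thick turned blank of pale wood lying on the bench: a cylinder (barrel) 44 mm in diameter, 200 mm long, with a round tenon, 22 mm in diameter, 30 mm long, on one end. 0.16 to 0.26 kg. Origin: on the axis, mid-barrel (22 mm above the bench as it lies). x axis: along the barrel from the tenon to the plain end (face at x = +100 mm). One of three things in a row, in any of the places.
- cradle: wooden V-cradle fixed to the bench: a base board 236 x 130 x 18 mm with two upright V-notched saddles 92 mm wide and an end stop. Origin: on the bench surface, halfway between the saddles; x level along the V towards the stop, y level to the left, z up. Each saddle is 35 mm thick, from 47.5 to 82.5 mm either side of the origin: between them a gap 95 mm long, free down to the board.
- seat (a point): where the middle of the blank's barrel comes when it is home in the cradle: 63 mm straight above the cradle's origin; axes as the cradle's. The bottom of the V is 31 mm below it, the saddles' tops 5 mm below it.
- stop_face (a point): middle of the end stop's face, level with the seat and 100 mm from it along the cradle's x axis. The stop is a board 18 mm thick and 92 mm wide, its top 18 mm above this point. The cradle's other end is open.
- flank_left: the 45 degree sloping faces of both saddles on the left (+y) side of the V. Origin: on their contact line with the seated blank, 15.6 mm left of and 15.6 mm below the seat. By its own weight the blank puts only 1 to 2 N on each side; a firm push straight down of 10 to 15 N is wanted, putting some 8 to 12 N on each.
- flank_right: the 45 degree sloping faces of both saddles on the right (-y) side of the V. Origin: on their contact line with the seated blank, 15.6 mm right of and 15.6 mm below the seat. Held stiffly even 1 mm to one side, the blank bears on one side only; loosened a moment while it lies in the V, it beds itself on both.
- square: square stick of pale wood, 230 x 45 x 45 mm, lying on the bench along its x axis; not wanted. Origin: centre of its underside.
- spindle: thin turned spindle, 230 mm long, 26 mm in diameter at the ends and thinner between, lying on the bench along its x axis; not wanted. Origin: 13 mm below its axis as first laid, at mid-length.
- mallet: carver's wooden mallet standing on its head to the right of the cradle, handle up: head 100 mm in diameter, 270 mm tall; not wanted. Origin: centre of its underside.
- gouge: carving gouge lying on the bench on the robot's side of the cradle: wooden handle 120 mm long, 27 mm in diameter, then a 120 mm steel blade; not wanted. Origin: below the ferrule between handle and blade; x axis towards the cutting edge.
Mind the look-alikes: they are no part of the job. What is shaped like the blank but blue is not meant.

How it is judged:
By the outcome, as a careful person would: the job done as asked, in the order asked, and still so for the second after the job is handed in, while the arm keeps its last pose, push and grip.
It also fails if it takes over 38 s, if anything falls off the work surface, if the arm or the gripper's body presses on something with over 40 N, if the wrist force passes 120 N, or if a joint passes its speed limit or range.

## Robot

A 7-joint arm with a two-finger parallel gripper is mounted at the origin on the work surface. World frame = base frame: x ahead of the robot, y to its left, z up, the work surface at z = 0. Lengths are in m, angles in rad, forces in N, time in s.
With the tool pointing down it reaches from about 0.4 to 0.9 m from the base axis. Payload 5.6 kg.
Tool frame: the origin (TCP) lies midway between the tips of the shut fingers; the grasp point (between the pads) lies 19 mm behind it; z points along the fingers, y is the line along which they close (so a half turn about z gives the same grasp; the last joint's range is limited). The gripper opens to 92 mm and grips with 3 to 60 N. Pads are 20 mm wide; open, the fingers measure 128 mm over their backs; the gripper's body (75 mm by 189 mm) begins 69 mm behind the grasp point.
Start: joints at [1.146, 0.468, -0.012, 1.603, 0.006, 1.071, -0.056], TCP at [0.242, -0.603, 0.215] pointing down, gripper open.
Joint ranges: [-2.53, 2.53], [-0.31, 2.02], [-1.57, 1.55], [0.28, 2.44], [-1.29, 4.43], [0.15, 1.84], [-2.92, 2.92]. Speed limits (rad/s): [2.57, 2.57, 3.14, 3.14, 3.14, 3.14, 3.14].

## Interface

Orientations are given as a unit quaternion [x, y, z, w].
In Python, from station import arm gives the robot as it stands.
- The arm moves only by the tool send_rows, never from a script. Its argument "series" is a list of rows, each an object with "dp": the shift along the tool's x, y, z scaled (see below), a list of three; "rot": the turn, a rotation vector about the tool's x, y, z scaled (see below), a list of three; "gripper": the closure, from 0 (fully open) to 1 (shut). A call has 1 to 5 rows; each row shifts and turns the commanded pose from where the row before left it, along the tool's axes as they then stand; what a row does not reach is not made up. The controller multiplies each number of a shift by 0.02 m and each number of a turn by 5 degrees. A row lasts 1/10 s, in which the tool goes at most 50 mm and 8.59 degrees, less where a joint would pass 70% of its speed; a pose out of reach is approached as far as the arm can. A call with a number of a shift or a turn outside -1 to 1 is refused whole. A call with a gripper value outside its range is refused whole. The fingers move at their own pace and stop on an object; "grip_force" is the grip in N (left out, the last holds). Time passes only in rows, so rows that do not move let the fingers close. It gives the time, the measured TCP pose, the force, the opening and the grip force at its end, in the units of the state.
- arm.get_obs(): the state, without advancing time (a new reading comes with each control period).
- arm.get_image(name): name is "scene" or "top" or "wrist"; returns the picture (480x640x3 uint8, blue, green, red); there is no depth.
- arm.calibration(name): a dict with "intrinsics" (3x3 intrinsics, pixels), "k1" (the pictures are not rectified: a ray, as slopes to the right and down, at radius r is drawn at 1 + k1 r^2 times it, then the intrinsics apply), "R" (3x3) and "t" (3): a world point X has camera coordinates R X + t. Camera axes: x right, y down, z forward; pixel columns grow to the right and rows downward; lengths in m; the calibration is good to about 2 mm. A picture is of the moment at which its call begins: read the wrist's pose just before it. calibration takes no time and is no camera call; for the wrist camera it gives the pose at the moment of the call.
- arm.close_job(): hands the job in; it is judged then, once.
The state is a dict: "time_s": time; "q": joint angles; "joint_vel": joint speeds; "joint_efforts": joint torques, N m; "ee_pos": TCP position; "tcp_rot": TCP orientation; "ft_force": force on the tool from outside, world axes, zero at the start; "wrist_torque": the same for the moment, N m; "opening": finger opening in m; "grip_force": force on a finger pad.
Only numpy, scipy, OpenCV 4.12 (cv2) and the standard library are available. Lean on these libraries where they do the work, as an engineer would, in place of code of your own. Each camera call takes 0.05 s, during which the arm holds its last target. There are 200 camera calls.

## Working session

There is one attempt and no reset: what is moved stays moved. The work goes in short steps, Python scripts to look and compute and a tool call to move; the robot and the scene stay as the last step left them, time stands still between calls to the robot, and variables do not carry over. Pictures are saved under pics/ and viewed, at most 10 in all, crops included, and the job is handed in when it is done.

Besides the shell and the picture viewer there is one more tool, called after ">>>" as name(argument=value, ...), one argument or row to a line, values as JSON. send_rows: Moves the arm, as the interface text tells. Its arguments: {"type":"object","properties":{"series":{"type":"array","items":{"type":"object","properties":{"dp":{"type":"array","items":{"type":"number","minimum":-1,"maximum":1}},"rot":{"type":"array","items":{"type":"number","minimum":-1,"maximum":1}},"gripper":{"type":"number"}}}},"grip_force":{"type":"number"}},"required":["series"]}

```bash
mkdir -p pics; ls; python3 - <<'E'
from station import arm
import cv2
for n in("top","scene"):
    cv2.imwrite(f"pics/{n}0.png",arm.get_image(n))
o=arm.get_obs();print({k:o[k] for k in("time_s","ee_pos","tcp_rot","ft_force","opening")})
c=arm.calibration("top");print(c)
E
```

```text
pics
{'time_s': 0.1, 'ee_pos': array([ 0.24194534, -0.60274108,  0.21373009]), 'tcp_rot': array([ 9.81832585e-01,  1.89747593e-01, -2.03017624e-04, -7.64942739e-04]), 'ft_force': array([-0.57133169,  0.13187933,  0.03275677]), 'opening': 0.09217620272861217}
{'intrinsics': array([[534.03737668,   0.        , 319.63083339],
       [  0.        , 534.03737668, 244.34727572],
       [  0.        ,   0.        ,   1.        ]]), 'k1': -0.15175546690884417, 'R': array([[-0.02949883, -0.99954826, -0.00575232],
       [-0.99104345,  0.02999671, -0.13012713],
       [ 0.1302409 ,  0.0018622 , -0.99148063]]), 't': array([-0.02701032,  0.46456246,  1.50699007])}
```

View pics/top0.png

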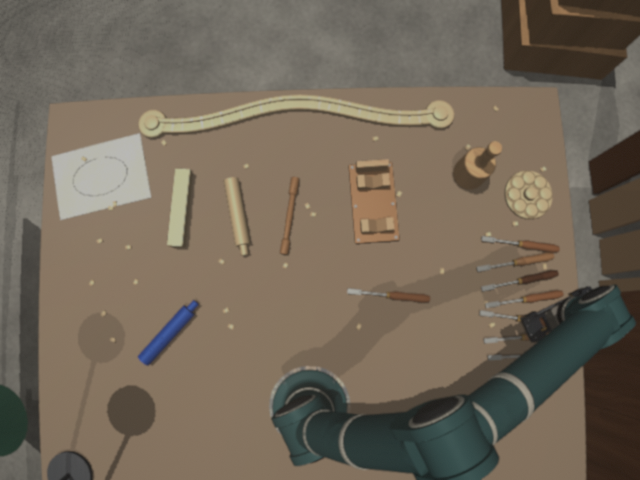

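View pics/scene0.png

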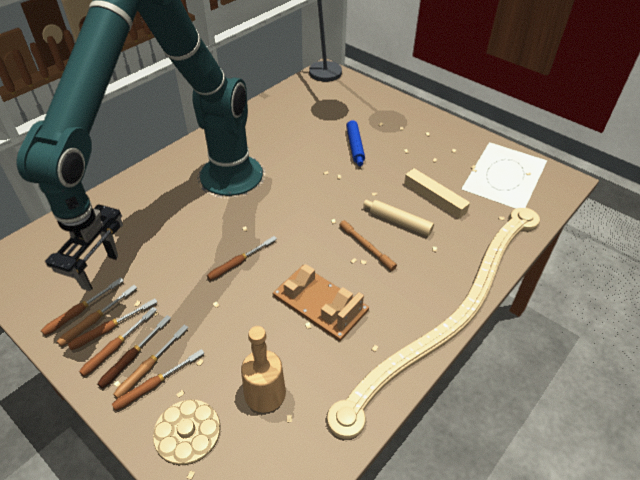

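The top view shows the blank around (236,215), with its tenon towards the robot at (244,250). The cradle is at (374,200), with the stop at the far end (373,165). Next I'll zoom in and fit.

```bash
cat > h.py <<'E'
import numpy as np, cv2
from station import arm
from scipy.spatial.transform import Rotation as Ro
def proj(c,X):
    p=np.atleast_2d(X)@c["R"].T+c["t"]; s=p[:,:2]/p[:,2:]
    s=s*(1+c["k1"]*(s**2).sum(1,keepdims=True)); K=c["intrinsics"]
    return s@K[:2,:2].T+K[:2,2]
def unproj(c,uv,z):
    K=c["intrinsics"]; d=(np.array(uv,float)-K[:2,2])/[K[0,0],K[1,1]]; s=d.copy()
    for _ in range(20): s=d/(1+c["k1"]*(s@s))
    r=c["R"].T@np.r_[s,1]; o=-c["R"].T@c["t"]
    return o+r*(z-o[2])/r[2]
E
python3 - <<'E'
from h import *
im=cv2.imread("pics/top0.png")
a=cv2.resize(im[170:262,215:265],None,fx=6,fy=6,interpolation=cv2.INTER_CUBIC)
b=cv2.resize(im[152:244,340:408],None,fx=6,fy=6,interpolation=cv2.INTER_CUBIC)
cv2.imwrite("pics/crop.png",np.hstack([a,b]))
c=arm.calibration("top")
for n,uv,z in[("tenon end",(244,253),.022),("plain",(231,178),.022),("baseL near",(357,243),.018),("baseR near",(398,240),.018),("stop top",(373,162),.081),("mallet",(478,165),.1),("spindle",(290,215),.013)]:print(n,unproj(c,uv,z))
# color mask blank
E
```

```text
tenon end [0.44597782 0.17907391 0.022     ]
plain [0.67090693 0.21596076 0.022     ]
baseL near [ 0.46582197 -0.1494318   0.018     ]
baseR near [ 0.47101881 -0.26934144  0.018     ]
stop top [ 0.68918015 -0.20019373  0.081     ]
mallet [ 0.6684677  -0.49836353  0.1       ]
spindle [0.55531599 0.04355101 0.013     ]
```

View pics/crop.png

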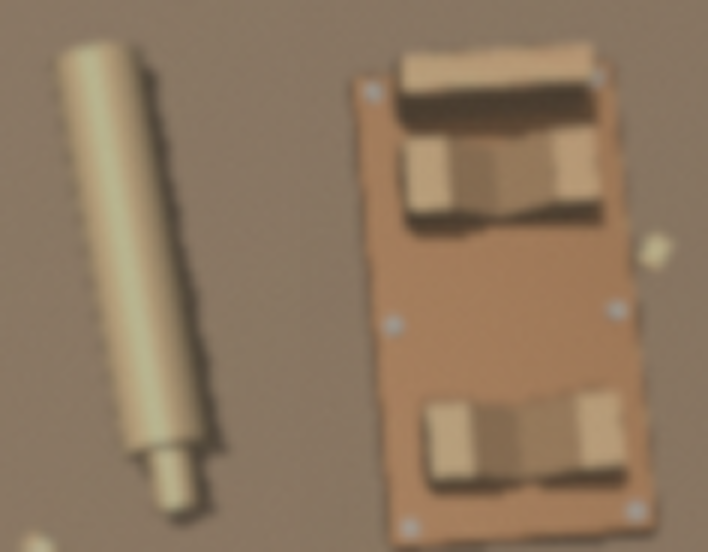

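The left crop shows the barrel's far end at about (97,50) and its near end at (166,446), with the tenon tip at (180,515). On the right, the saddle-top, stop and base corners are clear, so I'll fit both poses to them.

```bash
python3 - <<'E'
from h import *
from scipy.optimize import least_squares
c=arm.calibration("top")
def px(p,off): return (np.array(p,float)+.5)/6-.5+off
P=[((403,137),(82.5,46,58)),((598,128),(82.5,-46,58)),((602,190),(47.5,-46,58)),((408,213),(47.5,46,58)),
((425,405),(-47.5,46,58)),((432,480),(-82.5,46,58)),((617,392),(-47.5,-46,58)),((625,468),(-82.5,-46,58)),
((400,55),(118,46,81)),((592,45),(118,-46,81)),((405,95),(100,46,81)),((592,85),(100,-46,81)),
((355,80),(118,65,18)),((395,545),(-118,65,18)),((658,530),(-118,-65,18))]
uv=np.array([px(a,[340-50,152]) for a,_ in P]); X=np.array([b for _,b in P])/1e3
def W(p,X): 
    R=Ro.from_euler("z",p[2]).as_matrix(); return X@R.T+[p[0],p[1],0]
f=lambda p:(proj(c,W(p,X))-uv)
r=least_squares(lambda p:f(p).ravel(),[.58,-.2,0],loss="soft_l1")
print("cradle",r.x,np.degrees(r.x[2]));print(f(r.x).round(1).tolist())
# blank: silhouette fit by mask
im=cv2.imread("pics/top0.png")
Q=[((97,50),(100,0,8)),((166,446),(-100,0,6)),((180,515),(-130,0,4))]
th=np.linspace(0,2*np.pi,24)
def sil(p):
    pts=np.array([[x,r_*np.cos(t),.022+r_*np.sin(t)] for x,r_ in((.1,.022),(-.1,.022)) for t in th])
    return cv2.convexHull(proj(c,W(p,pts)).astype(np.float32))
# edge points picked, should lie on hull
E=[(61,65),(90,260),(112,370),(126,447),(206,430),(180,310),(158,190),(135,60),(97,42),(165,450)]
ev=[px(e,[215,170]) for e in E]
g=lambda p:[cv2.pointPolygonTest(sil(p),tuple(map(float,e)),True) for e in ev]
r=least_squares(g,[.572,.2,.17],diff_step=1e-3)
print("blank",r.x,np.degrees(r.x[2]),np.round(g(r.x),2))
o=arm.get_obs();print(o["ee_pos"],Ro.from_quat(o["tcp_rot"]).as_matrix().round(4))
E
```

```text
cradle [ 0.57845002 -0.20349352  0.03991899] 2.2871897805248094
[[0.1, 0.3], [-0.7, -0.2], [-0.3, 1.2], [0.3, -0.6], [0.1, -0.1], [-0.1, -0.5], [0.2, -0.1], [-0.1, -0.7], [0.1, -0.1], [0.1, -0.5], [-0.2, -0.7], [0.7, -1.1], [-0.1, 2.2], [-0.4, 3.3], [0.2, 2.7]]
blank [0.57153428 0.20099345 0.1732274 ] 9.925199144535464 [1.61 0.55 0.88 0.88 0.61 1.21 1.15 0.94 0.45 0.44]
[ 0.24194534 -0.60274108  0.21373009] [[ 9.280e-01  3.726e-01 -7.000e-04]
 [ 3.726e-01 -9.280e-01  1.400e-03]
 [-1.000e-04 -1.600e-03 -1.000e+00]]
```

>>> send_rows(
  series=[
    {"dp": [0.5, -0.5, 0], "rot": [0, 0, 0], "gripper": 0},
    {"dp": [0.97, -1, 0], "rot": [0, 0, 0], "gripper": 0},
    {"dp": [0.97, -1, 0], "rot": [0, 0, 0], "gripper": 0},
    {"dp": [0.97, -1, 0], "rot": [0, 0, 0], "gripper": 0},
    {"dp": [0.97, -1, 0], "rot": [0, 0, 0], "gripper": 0},
  ],
)

```text
time_s: 0.6
ee_pos: [0.2905, -0.4848, 0.2144]
tcp_rot: [0.982, 0.19, -0.0, -0.0]
ft_force: [0.2, 0.9, 0.2]
opening: 0.0919
grip_force: 0.0
```

>>> send_rows(
  series=[
    {"dp": [0.97, -1, 0], "rot": [0, 0, 0], "gripper": 0},
    {"dp": [0.97, -1, 0], "rot": [0, 0, 0], "gripper": 0},
    {"dp": [0.97, -1, 0], "rot": [0, 0, 0], "gripper": 0},
    {"dp": [0.97, -1, 0], "rot": [0, 0, 0], "gripper": 0},
    {"dp": [0.97, -1, 0], "rot": [0, 0, 0], "gripper": 0},
  ],
)

```text
time_s: 1.1
ee_pos: [0.343, -0.3558, 0.2145]
tcp_rot: [0.982, 0.19, -0.0, -0.0]
ft_force: [0.1, -0.2, -0.5]
opening: 0.0918
grip_force: 0.0
```

>>> send_rows(
  series=[
    {"dp": [0.97, -1, 0], "rot": [0, 0, 0], "gripper": 0},
    {"dp": [0.97, -1, 0], "rot": [0, 0, 0], "gripper": 0},
    {"dp": [0.97, -1, 0], "rot": [0, 0, 0], "gripper": 0},
    {"dp": [0.97, -1, 0], "rot": [0, 0, 0], "gripper": 0},
    {"dp": [0.97, -1, 0], "rot": [0, 0, 0], "gripper": 0},
  ],
)

```text
time_s: 1.6
ee_pos: [0.3953, -0.227, 0.2145]
tcp_rot: [0.982, 0.19, -0.0, -0.0]
ft_force: [-0.5, 0.8, -1.3]
opening: 0.0918
grip_force: 0.0
```

>>> send_rows(
  series=[
    {"dp": [0.97, -1, 0], "rot": [0, 0, 0], "gripper": 0},
    {"dp": [0.97, -1, 0], "rot": [0, 0, 0], "gripper": 0},
    {"dp": [0.97, -1, 0], "rot": [0, 0, 0], "gripper": 0},
    {"dp": [0.97, -1, 0], "rot": [0, 0, 0], "gripper": 0},
    {"dp": [0.97, -1, 0], "rot": [0, 0, 0], "gripper": 0},
  ],
)

```text
time_s: 2.1
ee_pos: [0.4478, -0.0983, 0.2145]
tcp_rot: [0.982, 0.19, -0.0, 0.0]
ft_force: [0.5, -0.9, -0.3]
opening: 0.0923
grip_force: 0.0
```

>>> send_rows(
  series=[
    {"dp": [0.97, -1, 0], "rot": [0, 0, 0], "gripper": 0},
    {"dp": [0.97, -1, 0], "rot": [0, 0, 0], "gripper": 0},
    {"dp": [0.97, -1, 0], "rot": [0, 0, 0], "gripper": 0},
    {"dp": [0.97, -1, 0], "rot": [0, 0, 0], "gripper": 0},
    {"dp": [0.97, -1, 0], "rot": [0, 0, 0], "gripper": 0},
  ],
)

```text
time_s: 2.6
ee_pos: [0.5004, 0.0305, 0.2144]
tcp_rot: [0.982, 0.19, -0.0, 0.0]
ft_force: [0.1, -0.9, -0.3]
opening: 0.0924
grip_force: 0.0
```

>>> send_rows(
  series=[
    {"dp": [0.97, -1, 0], "rot": [0, 0, 0], "gripper": 0},
    {"dp": [0.97, -1, 0], "rot": [0, 0, 0], "gripper": 0},
    {"dp": [0.97, -1, 0], "rot": [0, 0, 0], "gripper": 0},
    {"dp": [0.97, -1, 0], "rot": [0, 0, 0], "gripper": 0},
    {"dp": [0.97, -1, 0], "rot": [0, 0, 0], "gripper": 0},
  ],
)

```text
time_s: 3.1
ee_pos: [0.553, 0.1593, 0.2144]
tcp_rot: [0.982, 0.19, -0.0, 0.0]
ft_force: [0.6, -1.0, 0.3]
opening: 0.0918
grip_force: 0.0
```

>>> send_rows(
  series=[
    {"dp": [0.8, -0.8, 0], "rot": [0, 0, 0], "gripper": 0},
    {"dp": [0.8, -0.8, 0], "rot": [0, 0, 0.8], "gripper": 0},
    {"dp": [0, 0, 0], "rot": [0, 0, 0.8], "gripper": 0},
    {"dp": [0, 0, 0], "rot": [0, 0, 0.8], "gripper": 0},
    {"dp": [0, 0, 0], "rot": [0, 0, 0], "gripper": 0},
  ],
)

```text
time_s: 3.6
ee_pos: [0.5704, 0.2, 0.2143]
tcp_rot: [0.996, 0.087, -0.0, 0.0]
ft_force: [-0.9, 0.3, -0.0]
opening: 0.0916
grip_force: 0.0
```

```bash
python3 - <<'E'
from h import *
import pickle
c=arm.calibration("wrist");im=arm.get_image("wrist")
pickle.dump(c,open("w1.pkl","wb"));cv2.imwrite("pics/w1.png",im)
o=arm.get_obs();print(o["ee_pos"],Ro.from_quat(o["tcp_rot"]).as_matrix().round(4).tolist(),o["ft_force"]);print(c["R"].round(3).tolist(),(-c["R"].T@c["t"]).round(3))
p=[.5715,.201,.1732];a=np.array([np.cos(p[2]),np.sin(p[2]),0])
for x in(.1,-.1,-.13):print(proj(c,np.array([p[0],p[1],.022])+a*x).round(0))
E
```

```text
[0.57061531 0.19980137 0.21442143] [[0.9848, 0.1739, -0.0005], [0.1739, -0.9848, -0.0004], [-0.0005, 0.0003, -1.0]] [-0.07054506 -0.14316562  1.16951611]
[[0.172, -0.985, -0.001], [-0.942, -0.165, 0.291], [-0.287, -0.049, -0.957]] [0.652 0.215 0.384]
[[319. 104.]]
[[319. 305.]]
[[319. 330.]]
```

View pics/w1.png

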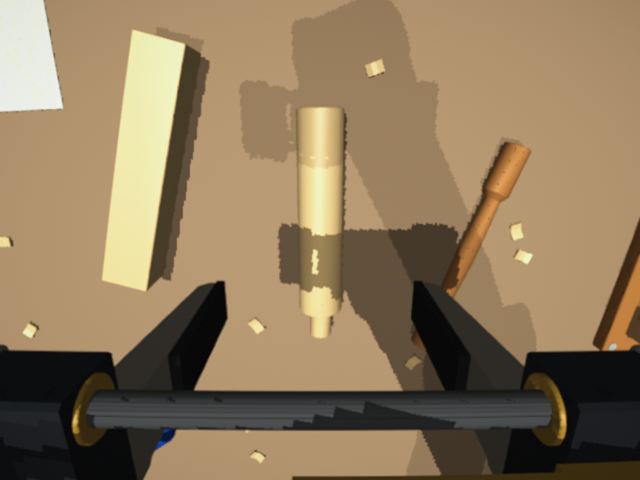

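The wrist view shows the blank aligned with the tool. The plain end is at about row 107 and the barrel's near end at about row 315, with the axis at column 320.5 against 319 predicted. The fingers are clear of the spindle and the square stick.

```bash
python3 - <<'E'
from h import *
import pickle
from scipy.optimize import least_squares
c=pickle.load(open("w1.pkl","rb"));th=np.linspace(0,2*np.pi,60)
def sil(p):
    R=Ro.from_euler("z",p[2]).as_matrix()
    pts=np.array([[x,.022*np.cos(t),.022+.022*np.sin(t)] for x in(.1,-.1) for t in th])@R.T+[p[0],p[1],0]
    return cv2.convexHull(proj(c,pts).astype(np.float32))
ev=[(296.5,200),(344.5,200),(296.5,120),(345.5,120),(299,290),(343,290),(320,106.5),(320,316)]
g=lambda p:[cv2.pointPolygonTest(sil(p),e,True) for e in map(lambda e:tuple(map(float,e)),ev)]
r=least_squares(g,[.572,.2,.17],diff_step=1e-3)
print(r.x,np.degrees(r.x[2]),np.round(g(r.x),2))
o=arm.get_obs();R=Ro.from_quat(o["tcp_rot"]).as_matrix()
d=np.r_[r.x[:2]-o["ee_pos"][:2],0.007-o["ee_pos"][2]]
print("tool units",(R.T@d/.02).round(2))
E
```

```text
[0.56931543 0.19889197 0.17463233] 10.005695650647136 [-1.65 -0.99 -0.26 -0.62 -0.73 -1.03  0.71  0.98]
tool units [-0.07  0.03 10.37]
```

>>> send_rows(
  series=[
    {"dp": [-0.07, 0.03, 1], "rot": [0, 0, 0], "gripper": 0},
    {"dp": [0, 0, 1], "rot": [0, 0, 0], "gripper": 0},
    {"dp": [0, 0, 1], "rot": [0, 0, 0], "gripper": 0},
    {"dp": [0, 0, 1], "rot": [0, 0, 0], "gripper": 0},
    {"dp": [0, 0, 1], "rot": [0, 0, 0], "gripper": 0},
  ],
)

```text
time_s: 4.15
ee_pos: [0.5698, 0.1984, 0.1139]
tcp_rot: [0.996, 0.087, -0.0, -0.0]
ft_force: [-0.3, 0.8, 0.3]
opening: 0.092
grip_force: 0.0
```

>>> send_rows(
  series=[
    {"dp": [0, 0, 1], "rot": [0, 0, 0], "gripper": 0},
    {"dp": [0, 0, 1], "rot": [0, 0, 0], "gripper": 0},
    {"dp": [0, 0, 1], "rot": [0, 0, 0], "gripper": 0},
    {"dp": [0, 0, 1], "rot": [0, 0, 0], "gripper": 0},
    {"dp": [0, 0, 0.7], "rot": [0, 0, 0], "gripper": 0},
  ],
)

```text
time_s: 4.65
ee_pos: [0.5693, 0.1982, 0.0193]
tcp_rot: [0.996, 0.087, -0.001, 0.0]
ft_force: [-0.1, 0.2, -0.8]
opening: 0.0919
grip_force: 0.0
```

>>> send_rows(
  series=[
    {"dp": [0, 0, 0.6], "rot": [0, 0, 0], "gripper": 0},
    {"dp": [0, 0, 0], "rot": [0, 0, 0], "gripper": 1},
    {"dp": [0, 0, 0], "rot": [0, 0, 0], "gripper": 1},
    {"dp": [0, 0, 0], "rot": [0, 0, 0], "gripper": 1},
    {"dp": [0, 0, 0], "rot": [0, 0, 0], "gripper": 1},
  ],
  grip_force=40,
)

```text
time_s: 5.15
ee_pos: [0.5708, 0.1986, 0.0095]
tcp_rot: [0.996, 0.086, 0.001, -0.0]
ft_force: [0.7, 0.5, -0.2]
opening: 0.0619
grip_force: 0.0
```

>>> send_rows(
  series=[
    {"dp": [0, 0, 0], "rot": [0, 0, 0], "gripper": 1},
    {"dp": [0, 0, 0], "rot": [0, 0, 0], "gripper": 1},
    {"dp": [0, 0, 0], "rot": [0, 0, 0], "gripper": 1},
  ],
)

```text
time_s: 5.45
ee_pos: [0.5705, 0.1985, 0.0089]
tcp_rot: [0.996, 0.086, 0.0, -0.0]
ft_force: [-0.4, 0.0, 2.2]
opening: 0.043
grip_force: 40.0
```

>>> send_rows(
  series=[
    {"dp": [0, 0, -0.4], "rot": [0, 0, 0], "gripper": 1},
    {"dp": [0, 0, -0.8], "rot": [0, 0, 0], "gripper": 1},
    {"dp": [0, 0, -1], "rot": [0, 0, 0], "gripper": 1},
    {"dp": [0, 0, -1], "rot": [0, 0, 0], "gripper": 1},
    {"dp": [0, 0, -1], "rot": [0, 0, 0.3], "gripper": 1},
  ],
)

```text
time_s: 5.95
ee_pos: [0.5703, 0.1985, 0.0945]
tcp_rot: [0.997, 0.073, 0.0, -0.0]
ft_force: [0.6, 0.8, -1.7]
opening: 0.0433
grip_force: 40.0
```

>>> send_rows(
  series=[
    {"dp": [0, 0, -1], "rot": [0, 0, 0.4], "gripper": 1},
    {"dp": [0, 0, -1], "rot": [0, 0, 0.4], "gripper": 1},
    {"dp": [0, 0, -0.5], "rot": [0, 0, 0.4], "gripper": 1},
    {"dp": [0, 0, 0], "rot": [0, 0, 0], "gripper": 1},
  ],
)

```text
time_s: 6.35
ee_pos: [0.5713, 0.1988, 0.1448]
tcp_rot: [1.0, 0.02, 0.002, -0.0]
ft_force: [-0.7, 0.2, -1.8]
opening: 0.0428
grip_force: 40.0
```

>>> send_rows(
  series=[
    {"dp": [0, 0.3, 0], "rot": [0, 0, 0], "gripper": 1},
    {"dp": [-0.1, 0.6, 0], "rot": [0, 0, 0], "gripper": 1},
    {"dp": [-0.1, 1, 0], "rot": [0, 0, 0], "gripper": 1},
    {"dp": [-0.1, 1, 0], "rot": [0, 0, 0], "gripper": 1},
    {"dp": [-0.1, 1, 0], "rot": [0, 0, 0], "gripper": 1},
  ],
)

```text
time_s: 6.85
ee_pos: [0.5645, 0.1179, 0.1413]
tcp_rot: [1.0, 0.02, -0.001, 0.0]
ft_force: [-0.5, -0.3, -0.4]
opening: 0.0431
grip_force: 40.0
```

>>> send_rows(
  series=[
    {"dp": [-0.1, 1, 0], "rot": [0, 0, 0], "gripper": 1},
    {"dp": [-0.1, 1, 0], "rot": [0, 0, 0], "gripper": 1},
    {"dp": [-0.1, 1, 0], "rot": [0, 0, 0], "gripper": 1},
    {"dp": [-0.1, 1, 0], "rot": [0, 0, 0], "gripper": 1},
    {"dp": [-0.1, 1, 0], "rot": [0, 0, 0], "gripper": 1},
  ],
)

```text
time_s: 7.35
ee_pos: [0.5584, 0.0176, 0.1414]
tcp_rot: [1.0, 0.02, -0.001, 0.0]
ft_force: [0.4, -0.7, -1.6]
opening: 0.0432
grip_force: 40.0
```

>>> send_rows(
  series=[
    {"dp": [-0.1, 1, 0], "rot": [0, 0, 0], "gripper": 1},
    {"dp": [-0.1, 1, 0], "rot": [0, 0, 0], "gripper": 1},
    {"dp": [-0.1, 1, 0], "rot": [0, 0, 0], "gripper": 1},
    {"dp": [-0.1, 1, 0], "rot": [0, 0, 0], "gripper": 1},
    {"dp": [-0.1, 1, 0], "rot": [0, 0, 0], "gripper": 1},
  ],
)

```text
time_s: 7.85
ee_pos: [0.5524, -0.0825, 0.1414]
tcp_rot: [1.0, 0.02, -0.001, 0.0]
ft_force: [-1.0, 0.1, -1.8]
opening: 0.0434
grip_force: 40.0
```

>>> send_rows(
  series=[
    {"dp": [-0.1, 1, 0], "rot": [0, 0, 0], "gripper": 1},
    {"dp": [-0.1, 1, 0], "rot": [0, 0, 0], "gripper": 1},
    {"dp": [0, 1, 0], "rot": [0, 0, 0], "gripper": 1},
    {"dp": [0, 0.6, 0], "rot": [0, 0, 0], "gripper": 1},
    {"dp": [0, 0.3, 0], "rot": [0, 0, 0], "gripper": 1},
  ],
)

```text
time_s: 8.35
ee_pos: [0.552, -0.1605, 0.1418]
tcp_rot: [1.0, 0.02, -0.001, -0.0]
ft_force: [-0.1, -1.1, -1.2]
opening: 0.0431
grip_force: 40.0
```

>>> send_rows(
  series=[
    {"dp": [0, 0, 0], "rot": [0, 0, 0], "gripper": 1},
    {"dp": [0, 0, 0], "rot": [0, 0, 0], "gripper": 1},
  ],
)

```text
time_s: 8.55
ee_pos: [0.5529, -0.1576, 0.1424]
tcp_rot: [1.0, 0.021, -0.0, -0.0]
ft_force: [-0.4, 0.4, -0.5]
opening: 0.0432
grip_force: 40.0
```

```bash
python3 - <<'E'
from h import *
import pickle
o=arm.get_obs()
c=arm.calibration("wrist");im=arm.get_image("wrist")
pickle.dump(c,open("w2.pkl","wb"));cv2.imwrite("pics/w2.png",im)
print(o["ee_pos"],Ro.from_quat(o["tcp_rot"]).as_euler("xyz",degrees=True),o["ft_force"],o["opening"],o["grip_force"])
p=[.57845,-.20349,.0399];R=Ro.from_euler("z",p[2]).as_matrix()
for n,X in[("stop topL",(.1,.046,.081)),("R",(.1,-.046,.081)),("stopfarL",(.118,.046,.081)),("farR",(.118,-.046,.081)),("saddleL",(.0475,.046,.058)),("R",(.0475,-.046,.058))]:print(n,proj(c,R@X+[p[0],p[1],0]).round(0))
R=Ro.from_quat(o["tcp_rot"]).as_matrix()
print(proj(c,o["ee_pos"]+R@[.099,0,-.025]))
E
```

```text
[ 0.55288759 -0.15763102  0.14235573] [-1.79958611e+02  2.20422961e-02  2.43074680e+00] [-0.41019908  0.44216275 -0.5011813 ] 0.043157072315539946 39.997127652168274
stop topL [[323.  49.]]
R [[486.  51.]]
stopfarL [[323.  13.]]
farR [[490.  15.]]
saddleL [[322. 143.]]
R [[462. 144.]]
[[321.32428577  77.26310899]]
```

View pics/w2.png

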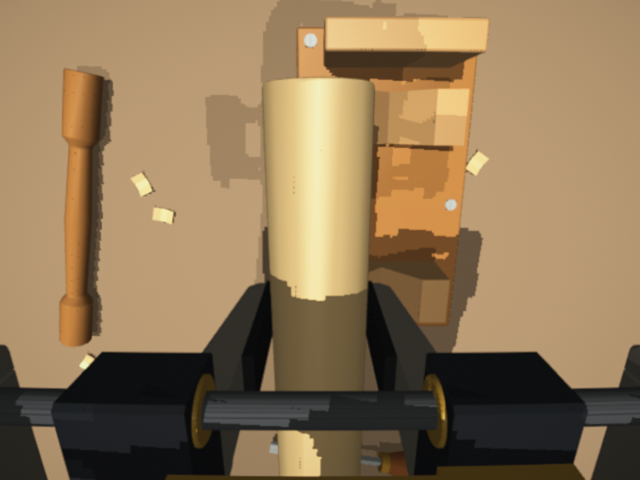

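The wrist view shows the held blank's plain end at row 80 with its axis at column 318.5. The stop's top spans (326–489, 17–50), so I'm still about 46 mm short sideways. I'll shift over and check again.

>>> send_rows(
  series=[
    {"dp": [0.1, 0.5, 0], "rot": [0, 0, 0], "gripper": 1},
    {"dp": [0.15, 0.9, 0], "rot": [0, 0, 0], "gripper": 1},
    {"dp": [0, 0.7, 0], "rot": [0, 0, 0], "gripper": 1},
    {"dp": [0, 0.3, 0], "rot": [0, 0, 0], "gripper": 1},
    {"dp": [0, 0, 0.5], "rot": [0, 0, 0], "gripper": 1},
  ],
)

```text
time_s: 9.1
ee_pos: [0.5607, -0.2087, 0.1333]
tcp_rot: [1.0, 0.019, 0.001, 0.001]
ft_force: [0.7, 1.1, -2.4]
opening: 0.0431
grip_force: 40.0
```

>>> send_rows(
  series=[
    {"dp": [0, 0, 0.7], "rot": [0, 0, 0], "gripper": 1},
    {"dp": [0, 0, 0.5], "rot": [0, 0, 0], "gripper": 1},
    {"dp": [0, 0, 0.3], "rot": [0, 0, 0], "gripper": 1},
    {"dp": [0, 0, 0], "rot": [0, 0, 0], "gripper": 1},
    {"dp": [0, 0, 0], "rot": [0, 0, 0], "gripper": 1},
  ],
)

```text
time_s: 9.6
ee_pos: [0.5601, -0.206, 0.1025]
tcp_rot: [1.0, 0.021, -0.0, -0.0]
ft_force: [0.1, -0.4, -2.1]
opening: 0.0432
grip_force: 40.0
```

```bash
python3 - <<'E'
from h import *
o=arm.get_obs()
c=arm.calibration("wrist");im=arm.get_image("wrist")
cv2.imwrite("pics/w3.png",im)
print(o["ee_pos"],Ro.from_quat(o["tcp_rot"]).as_euler("xyz",degrees=True),o["ft_force"])
p=[.57845,-.2053,.0399];R=Ro.from_euler("z",p[2]).as_matrix()
for n,X in[("stop topL",(.1,.046,.081)),("R",(.1,-.046,.081)),("stopfarL",(.118,.046,.081)),("farR",(.118,-.046,.081)),("saddleL",(.0475,.046,.058)),("R",(.0475,-.046,.058))]:print(n,proj(c,R@X+[p[0],p[1],0]).round(1))
R=Ro.from_quat(o["tcp_rot"]).as_matrix()
for X in((.099,.022,-.013),(.099,-.022,-.013),(.099,0,-.035)):print(proj(c,o["ee_pos"]+R@X))
E
```

```text
[ 0.56012091 -0.20599466  0.102458  ] [-1.79990549e+02  7.60506489e-03  2.40741362e+00] [ 0.14171331 -0.42458687 -2.08309364]
stop topL [[221.8  45.2]]
R [[421.   45.6]]
stopfarL [[219.4   1.9]]
farR [[423.7   2.3]]
saddleL [[238.2 156.6]]
R [[403.5 156.9]]
[[378.00187397  81.24662219]]
[[264.24635705  81.30258499]]
[[321.44804658  73.65002873]]
```

View pics/w3.png

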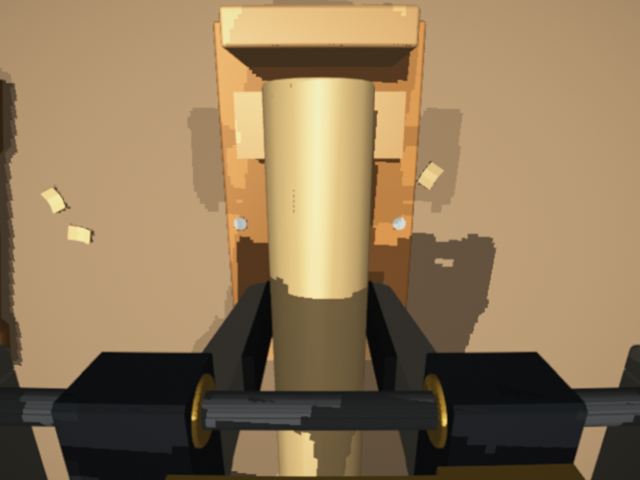

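The wrist view shows the blank's plain end (column 318.5) centred between the stop (222–419) and the far saddle (234–405), with a gap of about 19 mm to the stop. Next I'll lower it to about 3 mm above the seat and advance.

>>> send_rows(
  series=[
    {"dp": [0, 0, 0.5], "rot": [0, 0, 0], "gripper": 1},
    {"dp": [0, 0, 0.9], "rot": [0, 0, 0], "gripper": 1},
    {"dp": [0, 0, 0.6], "rot": [0, 0, 0], "gripper": 1},
    {"dp": [0, 0, 0.3], "rot": [0, 0, 0], "gripper": 1},
    {"dp": [0, 0, 0], "rot": [0, 0, 0], "gripper": 1},
  ],
)

```text
time_s: 10.15
ee_pos: [0.5594, -0.2061, 0.0555]
tcp_rot: [1.0, 0.021, -0.001, -0.0]
ft_force: [-0.6, -0.1, -2.0]
opening: 0.0432
grip_force: 40.0
```

>>> send_rows(
  series=[
    {"dp": [0.3, 0, 0], "rot": [0, 0, 0], "gripper": 1},
    {"dp": [0.3, 0, 0], "rot": [0, 0, 0], "gripper": 1},
    {"dp": [0.1, 0, 0], "rot": [0, 0, 0], "gripper": 1},
    {"dp": [0, 0, 0], "rot": [0, 0, 0], "gripper": 1},
    {"dp": [0, 0, 0], "rot": [0, 0, 0], "gripper": 1},
  ],
)

```text
time_s: 10.65
ee_pos: [0.574, -0.2058, 0.0567]
tcp_rot: [1.0, 0.021, 0.0, 0.0]
ft_force: [1.0, -0.1, -1.2]
opening: 0.0434
grip_force: 40.0
```

>>> send_rows(
  series=[
    {"dp": [0, 0, 0.15], "rot": [0, 0, 0], "gripper": 1},
    {"dp": [0, 0, 0.1], "rot": [0, 0, 0], "gripper": 1},
    {"dp": [0, 0, 0], "rot": [0, 0, 0], "gripper": 1},
  ],
)

```text
time_s: 10.95
ee_pos: [0.5735, -0.2057, 0.0511]
tcp_rot: [1.0, 0.021, -0.0, -0.0]
ft_force: [-0.0, -0.4, -1.3]
opening: 0.0431
grip_force: 40.0
```

>>> send_rows(
  series=[
    {"dp": [0, 0, 0.05], "rot": [0, 0, 0], "gripper": 1},
    {"dp": [0, 0, 0], "rot": [0, 0, 0], "gripper": 1},
  ],
)

```text
time_s: 11.15
ee_pos: [0.5739, -0.2058, 0.0504]
tcp_rot: [1.0, 0.021, -0.0, -0.0]
ft_force: [0.5, 0.9, -2.6]
opening: 0.0436
grip_force: 40.0
```

>>> send_rows(
  series=[
    {"dp": [0, 0, 0.05], "rot": [0, 0, 0], "gripper": 1},
    {"dp": [0, 0, 0], "rot": [0, 0, 0], "gripper": 1},
  ],
)

```text
time_s: 11.35
ee_pos: [0.5741, -0.2058, 0.0499]
tcp_rot: [1.0, 0.021, 0.0, 0.0]
ft_force: [-0.5, 0.9, 1.0]
opening: 0.0429
grip_force: 40.0
```

>>> send_rows(
  series=[
    {"dp": [0.1, 0, 0], "rot": [0, 0, 0], "gripper": 1},
    {"dp": [0.1, 0, 0], "rot": [0, 0, 0], "gripper": 1},
    {"dp": [0, 0, 0], "rot": [0, 0, 0], "gripper": 1},
  ],
)

```text
time_s: 11.65
ee_pos: [0.5763, -0.2057, 0.0498]
tcp_rot: [1.0, 0.021, -0.002, -0.0]
ft_force: [-5.8, 1.1, 8.1]
opening: 0.0433
grip_force: 40.0
```

>>> send_rows(
  series=[
    {"dp": [0.05, 0, 0], "rot": [0, 0, 0], "gripper": 1},
    {"dp": [0, 0, 0], "rot": [0, 0, 0], "gripper": 1},
  ],
)

```text
time_s: 11.85
ee_pos: [0.577, -0.2057, 0.0498]
tcp_rot: [1.0, 0.02, -0.002, -0.0]
ft_force: [-6.5, 0.2, 8.0]
opening: 0.0433
grip_force: 40.0
```

>>> send_rows(
  series=[
    {"dp": [0.05, 0, 0], "rot": [0, 0, 0], "gripper": 1},
    {"dp": [0, 0, 0], "rot": [0, 0, 0], "gripper": 1},
  ],
)

```text
time_s: 12.05
ee_pos: [0.5781, -0.2056, 0.0498]
tcp_rot: [1.0, 0.02, -0.002, -0.0]
ft_force: [-6.1, 1.3, 6.6]
opening: 0.043
grip_force: 40.0
```

>>> send_rows(
  series=[
    {"dp": [0.05, 0, 0], "rot": [0, 0, 0], "gripper": 1},
    {"dp": [0, 0, 0], "rot": [0, 0, 0], "gripper": 1},
  ],
)

```text
time_s: 12.25
ee_pos: [0.5791, -0.2056, 0.0499]
tcp_rot: [1.0, 0.02, -0.002, -0.0]
ft_force: [-6.8, 0.7, 7.0]
opening: 0.0432
grip_force: 40.0
```

>>> send_rows(
  series=[
    {"dp": [0.05, 0, 0], "rot": [0, 0, 0], "gripper": 1},
    {"dp": [0, 0, 0], "rot": [0, 0, 0], "gripper": 1},
  ],
)

```text
time_s: 12.45
ee_pos: [0.5795, -0.2056, 0.0498]
tcp_rot: [1.0, 0.02, -0.003, -0.0]
ft_force: [-7.4, 0.6, 8.4]
opening: 0.0433
grip_force: 40.0
```

>>> send_rows(
  series=[
    {"dp": [0.05, 0, 0], "rot": [0, 0, 0], "gripper": 1},
    {"dp": [0, 0, 0], "rot": [0, 0, 0], "gripper": 1},
  ],
)

```text
time_s: 12.65
ee_pos: [0.5795, -0.2056, 0.0498]
tcp_rot: [1.0, 0.02, -0.004, -0.0]
ft_force: [-10.2, 0.3, 10.9]
opening: 0.0431
grip_force: 40.0
```

>>> send_rows(
  series=[
    {"dp": [0, 0, 0], "rot": [0, 0, 0], "gripper": 0.46},
    {"dp": [0, 0, 0], "rot": [0, 0, 0], "gripper": 0.46},
    {"dp": [0, 0, 0], "rot": [0, 0, 0], "gripper": 0.46},
    {"dp": [0, 0, 0], "rot": [0, 0, 0], "gripper": 0.46},
  ],
)

```text
time_s: 13.05
ee_pos: [0.5834, -0.2053, 0.0496]
tcp_rot: [1.0, 0.021, 0.0, 0.0]
ft_force: [-0.1, -1.1, 0.4]
opening: 0.05
grip_force: 0.0
```

```bash
python3 - <<'E'
from h import *
o=arm.get_obs();print({k:np.round(o[k],4) for k in("ee_pos","tcp_rot","ft_force","wrist_torque","opening","grip_force")})
cv2.imwrite("pics/w4.png",arm.get_image("wrist"))
E
```

```text
{'ee_pos': array([ 0.5834, -0.2053,  0.0496]), 'tcp_rot': array([9.998e-01, 2.080e-02, 3.000e-04, 0.000e+00]), 'ft_force': array([-0.1174, -1.1173,  0.3972]), 'wrist_torque': array([-0.0089,  0.0085,  0.0052]), 'opening': np.float64(0.05), 'grip_force': np.float64(0.0)}
```

View pics/w4.png

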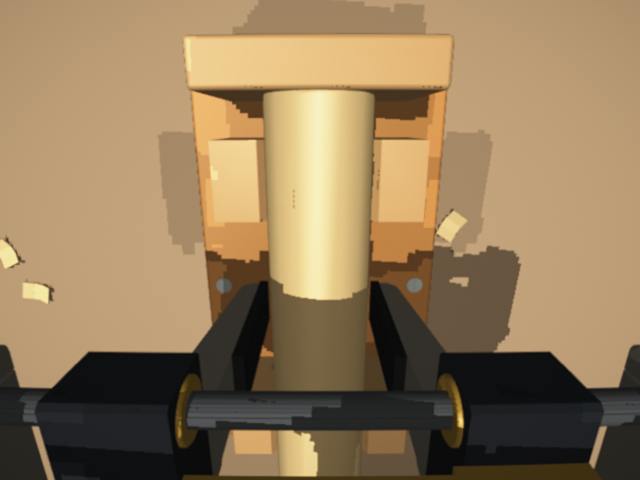

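The blank is bedded, with its plain end at the stop (row 90) and centred in the saddles. Now I'll regrip and press.

>>> send_rows(
  series=[
    {"dp": [0, 0, 0], "rot": [0, 0, 0], "gripper": 1},
    {"dp": [0, 0, 0], "rot": [0, 0, 0], "gripper": 1},
    {"dp": [0, 0, 0], "rot": [0, 0, 0], "gripper": 1},
    {"dp": [0, 0, 0], "rot": [0, 0, 0], "gripper": 1},
  ],
  grip_force=45,
)

```text
time_s: 13.5
ee_pos: [0.5831, -0.2055, 0.0495]
tcp_rot: [1.0, 0.021, 0.0, 0.0]
ft_force: [0.9, -0.3, -1.0]
opening: 0.0429
grip_force: 45.0
```

>>> send_rows(
  series=[
    {"dp": [0.03, 0, 0.06], "rot": [0, 0, 0], "gripper": 1},
    {"dp": [0, 0, 0], "rot": [0, 0, 0], "gripper": 1},
    {"dp": [0, 0, 0], "rot": [0, 0, 0], "gripper": 1},
  ],
)

```text
time_s: 13.8
ee_pos: [0.5831, -0.2055, 0.0494]
tcp_rot: [1.0, 0.021, -0.001, 0.0]
ft_force: [-3.6, 0.5, 8.0]
opening: 0.0431
grip_force: 45.0
```

```bash
python3 - <<'E'
from h import *
o=arm.get_obs();print({k:np.round(o[k],4) for k in("ee_pos","tcp_rot","ft_force","wrist_torque","opening","grip_force")})
E
```

```text
{'ee_pos': array([ 0.5831, -0.2055,  0.0494]), 'tcp_rot': array([ 9.998e-01,  2.060e-02, -5.000e-04,  2.000e-04]), 'ft_force': array([-3.6465,  0.4722,  8.0173]), 'wrist_torque': array([0.1956, 0.8477, 0.0433]), 'opening': np.float64(0.0431), 'grip_force': np.float64(45.0029)}
```

>>> send_rows(
  series=[
    {"dp": [0, 0, 0.03], "rot": [0, 0, 0], "gripper": 1},
    {"dp": [0, 0, 0], "rot": [0, 0, 0], "gripper": 1},
    {"dp": [0, 0, 0], "rot": [0, 0, 0], "gripper": 1},
  ],
)

```text
time_s: 14.1
ee_pos: [0.5831, -0.2054, 0.0494]
tcp_rot: [1.0, 0.021, -0.001, 0.0]
ft_force: [-5.4, 1.3, 12.3]
opening: 0.0429
grip_force: 45.0
```

>>> send_rows(
  series=[
    {"dp": [0, 0, 0], "rot": [0, 0, 0], "gripper": 1},
  ],
)

```text
time_s: 14.2
ee_pos: [0.5832, -0.2055, 0.0494]
tcp_rot: [1.0, 0.021, -0.001, 0.0]
ft_force: [-5.9, 1.2, 12.3]
opening: 0.0429
grip_force: 45.0
```

>>> send_rows(
  series=[
    {"dp": [0, 0, 0], "rot": [0, 0, 0], "gripper": 1},
  ],
)

```text
time_s: 14.3
ee_pos: [0.5832, -0.2055, 0.0494]
tcp_rot: [1.0, 0.021, -0.0, 0.0]
ft_force: [-5.1, 0.7, 11.7]
opening: 0.0428
grip_force: 45.0
```

```bash
python3 - <<'E'
from h import *
for i in range(4):
    o=arm.get_obs();print({k:np.round(o[k],3).tolist() for k in("ee_pos","ft_force","wrist_torque")}); arm.get_image("top")
cv2.imwrite("pics/s5.png",cv2.resize(arm.get_image("scene")[220:360,240:400],None,fx=4,fy=4))
E
```

```text
{'ee_pos': [0.583, -0.205, 0.049], 'ft_force': [-5.147, 0.72, 11.731], 'wrist_torque': [0.304, 1.175, 0.02]}
{'ee_pos': [0.583, -0.205, 0.049], 'ft_force': [-4.69, 0.962, 11.419], 'wrist_torque': [0.267, 1.166, -0.0]}
{'ee_pos': [0.583, -0.205, 0.049], 'ft_force': [-4.659, 0.776, 12.527], 'wrist_torque': [0.261, 1.196, 0.042]}
{'ee_pos': [0.583, -0.205, 0.049], 'ft_force': [-4.888, 0.459, 12.288], 'wrist_torque': [0.296, 1.114, -0.011]}
```

View pics/s5.png

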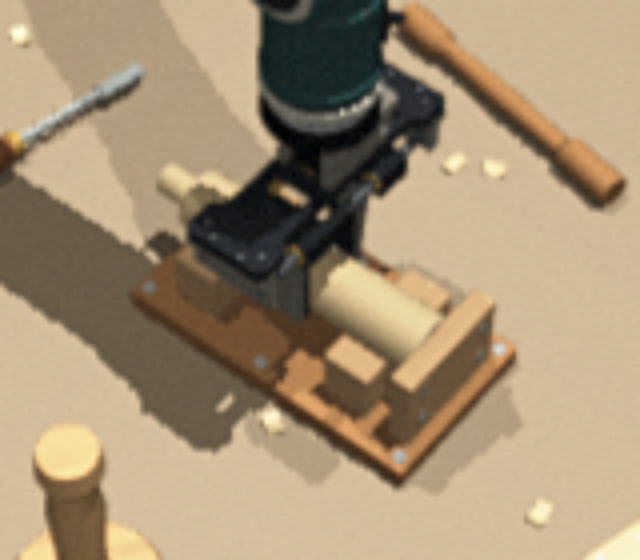

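The scene view shows the blank lying in both saddles, with its plain end against the stop and the tenon at the open end. The push is about 12 N down with a side force under 1 N. I'm handing it in.

```bash
python3 -c "
from station import arm
print(arm.close_job())"
```

```text
the job is handed in; nothing more can be done
None
```

The job is handed in with the blank in the V-cradle: plain end against the stop, tenon at the open end, held at 45 N and pressed down with about 12 N, or roughly 10 N on each side by my estimate.

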